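# Make the plaster vibrator ready for the next pour

### The arm

A 6-joint arm with a two-finger parallel gripper is mounted at the origin on the work surface. World frame = base frame: x ahead of the robot, y to its left, z up, the work surface at z = 0. Lengths are in m, angles in degrees, forces in N, time in s.
With the tool pointing down it reaches from about 0.375 to 0.925 m from the base axis. Payload 5.7 kg.
Tool frame: the origin (TCP) lies midway between the tips of the shut fingers; the grasp point (between the pads) lies 19 mm behind it; x points along the fingers, y is the direction in which the jaws open and shut, and the axes are right-handed (so a half turn about x gives the same grasp; the last joint's range is limited). The gripper opens to 85 mm and grips with 20 to 120 N. Pads are 22 mm wide; open, the fingers measure 114 mm over their backs; the gripper's body (76 mm by 85 mm) begins 54 mm behind the grasp point. The pads swing forward as they close: fully open they stand 13 mm farther back than shut.
Start: joints at [59.639, 20.558, 86.54, -0, 72.909, -6.595], TCP at [0.242, 0.549, 0.231] pointing down, gripper open.
Joint ranges: [-170.27, 170.27], [-57.76, 135], [12.27, 136.19], [-55.21, 235.2], [11.17, 155.16], [-170.74, 170.74]. Speed limits (degrees/s): [136.94, 136.94, 180, 180, 180, 180].

### API

Orientations are given as [roll, pitch, yaw] about the fixed x, y, z axes, in that order (R = Rz(yaw) Ry(pitch) Rx(roll)).
In Python, from station import robot gives the robot as it stands. The module is installed in compiled form; this text tells all that it offers. Calls block until the motion is done:
- robot.movep(position, orientation): joint-space move of the TCP to a pose.
- robot.line_to(position, orientation=None, max_speed=0.15): straight line of the TCP; orientation=None keeps the orientation; max_speed is the mean speed in m/s.
- robot.set_joints(angles): joint-space move.
- robot.move_gripper(opening): finger opening in m; the grip force is fixed at half the most; returns when the fingers have stopped.
- robot.wait(seconds).
- robot.inverse_kinematics(position, orientation): joint angles nearest the present ones, or None.
- robot.state(): the state.
- robot.grab_frame(name): name is "scene" or "top"; returns a dict with "img" (384x512x3 uint8, blue, green, red), "range_z" (384x512 float32, m along the optical axis (not along the pixel's ray), 0 where there is no reading), "camera_matrix" (3x3 intrinsics, pixels), "world_to_cam" (4x4, takes a point from world to camera coordinates). Camera axes: x right, y up, looking along -z (the intrinsics and any distortion apply to the point x, -y, -z); pixel columns grow to the right and rows downward; lengths in m; the calibration is good to about 2 mm. A picture is of the moment at which its call begins.
A pose or a line that the arm cannot do raises robot.MotionError and nothing moves.
- robot.close_job(): hands the job in, once; it reports no verdict.
The state is a dict: "time": time; "q": joint angles; "joint_vel": joint speeds; "joint_efforts": joint torques, N m; "tcp_pos": TCP position; "eef_rot": TCP orientation; "wrist_force": force on the tool from outside, world axes, zero at the start; "ft_torque": the same for the moment, N m; "width": finger opening in m.
Only numpy, scipy, OpenCV 4.12 (cv2) and the standard library are available. Lean on these libraries where they do the work, as an engineer would, in place of code of your own. Each camera call takes 0.05 s, during which the arm holds its last target. There are 200 camera calls.

### The job

Get the dental plaster vibrator ready for a pour: fold both end flaps of the carton right back, well past upright, then lift out the white base former and stand it flat, hollow side up, on the vibrator's plate inside the rim. Roll the strength thumbwheel with a fingertip until it has clicked to number 3. Do not disturb the bottle, the jar or the bowl, and leave the flaps folded back.

Things in the scene. Friction and masses are not known exactly. Their poses are not given: they have to be found in the camera images.
- vibrator: Dental plaster vibrator, fixed: white box housing 150 (x) x 244 (y) mm, deck 80 mm high. Origin: centre of its underside on the bench; x to its back, y to its left, z up (front with vents and rocker switch looks to -x). A square rimmed steel plate with a rubber mat stands on bellows over the right part of the deck; the strength thumbwheel rises from a slot in the left part.
- plate_floor (a point): Centre of the mat on the vibrator's plate, 98 mm above the bench, where the former is to stand (axes as the vibrator's). The mat is 116 x 116 mm, inside a steel rim 4 mm wide that rises 4 mm above the mat.
- wheel_axle (a point): Point on the thumbwheel's level axle, mid-width of its ribs, 66 mm above the bench, 14 mm below the deck; axes as the vibrator's, axle along y. Black wheel, radius 36 mm, top 22 mm proud of the deck. To 11 mm either side of this point it has 8 cross ribs along the axle, 6 mm thick, round crests at 43 mm radius, 45 degrees apart; with a number set, ribs stand 22.5 degrees either side of the top.
- wheel_number (a point): Top of the wheel's smooth numbered rim, 19 mm left (+y) of the ribs' middle, 102 mm above the bench, fixed to the vibrator. The rim bears the white numbers 0 to 7, 15 mm tall, upright when read from the vibrator's front. The number at this point, in line with the small white index bar on the deck left of the wheel, is the one set.
- strength_wheel (a joint): Wheel angle, rad: grows as its top rolls to the vibrator's back (+x), numbers growing too, 0.785 rad each: number = angle/0.7854 modulo 8. Endless round; 3 is set at 2.356, 8.639 or -3.927. A sprung roller clicks it into each number: about 2 N at a rib moves it out; pushed over half a step (22.5 degrees) it snaps on to the next number by itself and stays. At first it may hang between two.
- carton: Small cardboard slotted carton, held fast to the bench, 144 (x) x 204 (y) x 62 mm high, walls and floor 3 mm, open above but for its two end flaps. Origin: centre of its underside; y along its long side, z up. Its two long flaps are already folded down outside, sloping to the bench, reaching 33 mm further out on either long side.
- flap_left (a joint): Hinge angle of the end flap at the carton's +y end, rad: 0 lying flat over the opening, 1.57 upright, it stops at 2.6, folded outward. The flap is 138 mm wide, 70 mm from hinge to free edge, 3 mm thick; its stiff crease holds it at any angle and gives way to about 0.3 N at the edge. It starts half raised, at 0.4 to 0.9.
- flap_right (a joint): The same for the end flap at the carton's -y end.
- flap_left_edge (a point): Middle of the free edge of the left flap (moves with the flap).
- flap_right_edge (a point): Middle of the free edge of the right flap (moves with the flap).
- flap_left_hinge (a point): Middle of the hinge line of the left flap, 63.5 mm above the bench at the carton's +y end, hinge line along the carton's x.
- flap_right_hinge (a point): Middle of the hinge line of the right flap, 63.5 mm above the bench at the carton's -y end, hinge line along the carton's x.
- former: White rigid base former: a D-shaped open tub 76 mm long (x, round end to +x, flat end to -x), 56 mm wide (y) with flat parallel sides from x = -38 to +10 mm, 34 mm high, walls and floor 4 mm, about 70 g. Origin: centre of its underside; z up out of the hollow. It starts on the carton's floor (3 mm above the bench), hollow up, lying more or less along the carton.
- bottle: Loose white bottle, 54 mm across and 150 mm tall, standing between carton and vibrator; origin at the centre of its foot. Not to be disturbed.
- jar: Loose amber jar with steel cap, 60 mm across and 85 mm tall, standing between carton and vibrator; origin at the centre of its foot. Not to be disturbed.
- bowl: Loose grey mixing bowl, 116 mm across and 70 mm tall, beyond the carton and vibrator; origin at the centre of its foot. Not to be disturbed.
There are look-alikes about, which are no part of the job. Leave any yellow look-alike of the former alone.

How it is judged (in metres and radians):
On the way, in this order (a step that is already met when the one before it is completed fails the run):
1. both end flaps of the carton are folded back past upright, the former still in the carton (value of joint each of flap_left, flap_right above 1.75 rad and horizontal distance between former and carton below 0.09 m), for 0.1 s.
2. the former stands on the vibrator's plate (horizontal distance between former and plate_floor below 0.04 m and z of former in the frame of plate_floor between -0.003 and 0.003 m), for 0.2 s.
At the end, for the whole second after the job is handed in: Wheel at rest at 3 (within 0.17 rad), both end flaps past 1.75 rad, former released and at rest on the mat, hollow up, level within 0.06 rad, its underside within 3 mm of the mat and its origin within 40 mm of the plate's centre; bottle, jar and bowl not shifted over 30 mm nor tipped (all of step 2 and (value of joint strength_wheel between 2.186 and 2.526 rad or value of joint strength_wheel between 8.469 and 8.809 rad or value of joint strength_wheel between -4.097 and -3.757 rad) and velocity of joint strength_wheel between -0.1 and 0.1 rad/s and value of joint each of flap_left, flap_right above 1.75 rad and angle between former's own z axis and vertical below 0.06 rad and linear speed of former below 0.01 m/s); the robot touches nothing.
It fails at once if the bottle, the jar or the bowl is shifted more than 30 mm or tipped (distance of any of bottle, jar, bowl from where it was at the start of the episode above 0.03 m or angle between any of bottle, jar, bowl's own z axis and vertical above 0.35 rad).
It also fails if it takes over 72 s, if anything falls off the work surface, if the arm or the gripper's body presses on something with over 40 N, if the wrist force passes 120 N, or if a joint passes its speed limit or range.

## Working session

There is one attempt and no reset: what is moved stays moved. The work goes in short steps, each a Python script; the robot and the scene stay as the last script left them, time stands still between calls to the robot, and variables do not carry over. Pictures are saved under pics/ and viewed, about 8 in all and at most 12, crops included, and the job is handed in when it is done.

```bash
mkdir -p pics; cat > h.py <<'E'
import numpy as np, cv2, pickle
from station import robot
def grab(n):
    f=robot.grab_frame(n); return f
def pts(f):
    K=f["camera_matrix"]; z=f["range_z"]; h,w=z.shape
    u,v=np.meshgrid(np.arange(w),np.arange(h))
    x=(u-K[0,2])/K[0,0]*z; y=(v-K[1,2])/K[1,1]*z
    P=np.stack([x,-y,-z,np.ones_like(z)],-1)
    W=P@np.linalg.inv(f["world_to_cam"]).T
    W[z==0]=np.nan
    return W[...,:3]
def ray(f,u,v,h):
    K=f["camera_matrix"]; T=np.linalg.inv(f["world_to_cam"])
    d=T[:3,:3]@np.array([(u-K[0,2])/K[0,0],-(v-K[1,2])/K[1,1],-1]); o=T[:3,3]
    return o+d*(h-o[2])/d[2]
E
python3 - <<'E'
from h import *
ims=[]
for n in("top","scene"):
    f=grab(n); pickle.dump(f,open(n+"0.pkl","wb"))
    print(n,f["camera_matrix"].round(1).tolist(),np.linalg.inv(f["world_to_cam"]).round(3).tolist())
    cv2.imwrite(f"pics/{n}0.png",cv2.resize(f["img"],(800,600),interpolation=cv2.INTER_CUBIC))
s=robot.state(); print(s["time"],s["tcp_pos"],s["eef_rot"],s["width"])
E
```

```text
top [[402.1, 0.0, 252.7], [0.0, 402.1, 189.2], [0.0, 0.0, 1.0]] [[-0.03, 0.989, -0.146, 0.365], [-1.0, -0.03, 0.001, -0.043], [-0.004, 0.146, 0.989, 1.402], [0.0, 0.0, 0.0, 1.0]]
scene [[419.7, 0.0, 256.7], [0.0, 419.7, 187.3], [0.0, 0.0, 1.0]] [[-0.005, -0.74, 0.672, 1.255], [1.0, -0.009, -0.002, -0.037], [0.007, 0.672, 0.74, 0.893], [0.0, 0.0, 0.0, 1.0]]
0.1 [0.24149232 0.5485687  0.23054346] [ -97.38701381   89.90144587 -121.15426754] 0.08543965518737653
```

View pics/top0.png

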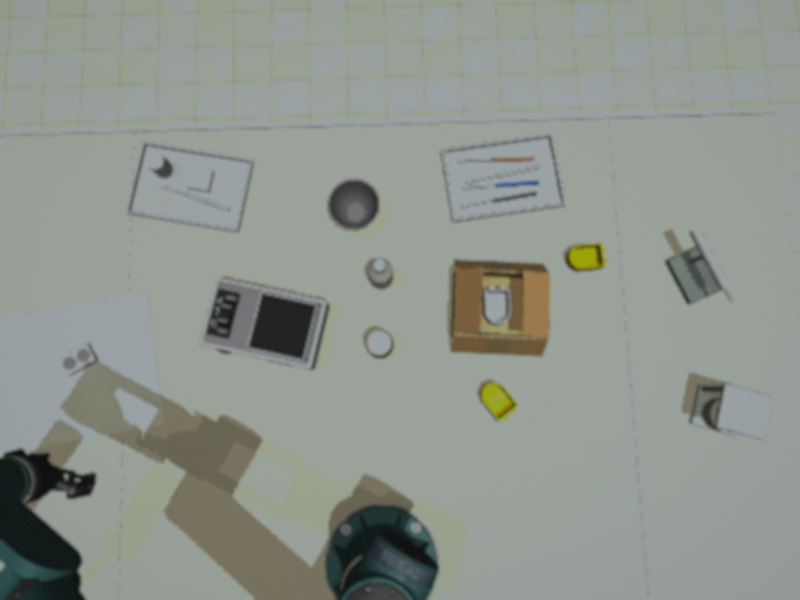

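View pics/scene0.png

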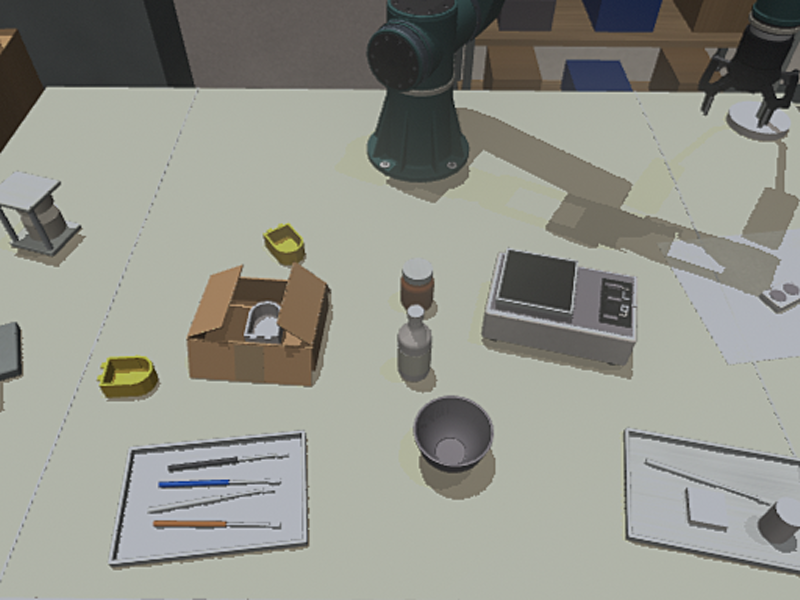

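```bash
python3 - <<'E'
from h import *
out=[]
for n in("top","scene"):
    f=pickle.load(open(n+"0.pkl","rb")); W=pts(f)
    print(n)
    boxes={"vib":(.3,.7,.05,.45,.02,.2),"deck":(.3,.7,.05,.45,.074,.086),"rimwheel":(.3,.7,.05,.45,.09,.125),"bot":(.3,.75,-.1,.06,.02,.2),"jarcap":(.3,.75,-.1,.06,.08,.09),"botttop":(.3,.8,-.1,.06,.13,.16),"bowlrim":(.6,.9,-.1,.15,.06,.075),"carton":(.3,.75,-.45,-.12,.03,.2)}
    for k,(a,b,c,d,e,g) in boxes.items():
        m=(W[...,0]>a)&(W[...,0]<b)&(W[...,1]>c)&(W[...,1]<d)&(W[...,2]>e)&(W[...,2]<g)
        P=W[m]
        if len(P)<5: print(k,len(P));continue
        r=cv2.minAreaRect((P[:,:2]*1000).astype(np.float32))
        print(k,len(P),"rect",np.round(r[0],0),np.round(r[1],0),round(r[2],1),"z",P[:,2].min().round(3),np.median(P[:,2]).round(3),P[:,2].max().round(3))
    g=f["img"]
    # mat: dark
    R=((W[...,0]>.3)&(W[...,0]<.7)&(W[...,1]>.05)&(W[...,1]<.45)&(W[...,2]>.06))
    m=(R&(g.max(2)<60)).astype(np.uint8)
    cs,_=cv2.findContours(m,cv2.RETR_EXTERNAL,cv2.CHAIN_APPROX_NONE)
    for c in sorted(cs,key=cv2.contourArea)[-3:]:
        p=np.array([ray(f,u,v,.098) for u,v in c[:,0]]); r=cv2.minAreaRect((p[:,:2]*1000).astype(np.float32)); print("dark",cv2.contourArea(c),np.round(r[0]),np.round(r[1]),round(r[2],1),c[:,0].min(0),c[:,0].max(0))
    # former: whitish inside carton
    R=((W[...,0]>.4)&(W[...,0]<.7)&(W[...,1]>-.45)&(W[...,1]<-.12))
    hsv=cv2.cvtColor(g,cv2.COLOR_BGR2HSV)
    m=(R&(hsv[...,1]<45)&(W[...,2]>.004)&(W[...,2]<.06)).astype(np.uint8)
    cs,_=cv2.findContours(m,cv2.RETR_EXTERNAL,cv2.CHAIN_APPROX_NONE)
    for c in sorted(cs,key=cv2.contourArea)[-2:]:
        p=np.array([ray(f,u,v,.037) for u,v in c[:,0]]); r=cv2.minAreaRect((p[:,:2]*1000).astype(np.float32)); print("former",cv2.contourArea(c),np.round(r[0]),np.round(r[1]),round(r[2],1),c[:,0].min(0),c[:,0].max(0))
    for (u,v,w,h) in ([(280,160,80,75),(125,172,90,75)] if n=="top" else [(115,160,100,90),(305,150,105,85)]):
        out.append(cv2.resize(g[v:v+h,u:u+w],(400,300),interpolation=cv2.INTER_CUBIC))
cv2.imwrite("pics/c1.png",np.vstack([np.hstack(out[:2]),np.hstack(out[2:])]))
E
```

```text
top
vib 3401 rect [509. 240.] [246. 156.] 76.0 z 0.021 0.087 0.11
deck 1516 rect [512. 238.] [244. 150.] 75.7 z 0.074 0.081 0.086
rimwheel 1661 rect [512. 237.] [214. 124.] 75.7 z 0.09 0.099 0.11
bot 569 rect [590.  -1.] [315.  84.] 8.2 z 0.02 0.085 0.157
jarcap 200 rect [536. -10.] [ 53. 202.] 87.3 z 0.08 0.085 0.09
botttop 56 rect [613. -13.] [22. 25.] 87.9 z 0.139 0.149 0.157
bowlrim 169 rect [709.  33.] [235. 114.] 8.6 z 0.06 0.069 0.075
carton 2354 rect [ 488. -301.] [271. 382.] 85.6 z 0.03 0.072 0.12
dark 17.0 [492. 327.] [41. 11.] 70.1 [133 209] [145 215]
dark 119.5 [537. 315.] [43. 81.] 75.4 [136 186] [152 212]
dark 1033.5 [502. 194.] [108. 108.] 75.4 [161 189] [200 227]
former 2.5 [ 659. -401.] [7. 5.] 41.5 [354 159] [356 161]
former 339.0 [ 540. -267.] [61. 83.] 87.1 [309 183] [327 207]
scene
vib 5417 rect [514. 235.] [244. 155.] 75.8 z 0.02 0.081 0.109
deck 2026 rect [514. 235.] [244. 153.] 76.1 z 0.074 0.08 0.086
rimwheel 2024 rect [512. 234.] [213. 129.] 75.9 z 0.09 0.098 0.109
bot 1896 rect [593.  -3.] [311.  85.] 8.7 z 0.02 0.065 0.153
jarcap 294 rect [539. -13.] [ 52. 205.] 87.6 z 0.08 0.085 0.09
botttop 114 rect [616. -15.] [26. 25.] 34.0 z 0.131 0.148 0.153
bowlrim 547 rect [715.  31.] [223. 115.] 8.7 z 0.06 0.068 0.075
carton 3688 rect [ 527. -266.] [248. 418.] 64.0 z 0.03 0.063 0.115
dark 0.5 [533. 126.] [7. 2.] 15.4 [320 187] [321 189]
dark 114.5 [503. 213.] [ 74. 109.] 75.2 [335 166] [367 197]
dark 246.0 [546. 312.] [46. 97.] 77.1 [384 178] [403 208]
former 0.0 [ 436. -269.] [0. 0.] 0.0 [174 176] [174 176]
former 483.5 [ 543. -266.] [93. 63.] 0.6 [156 192] [180 219]
```

View pics/c1.png

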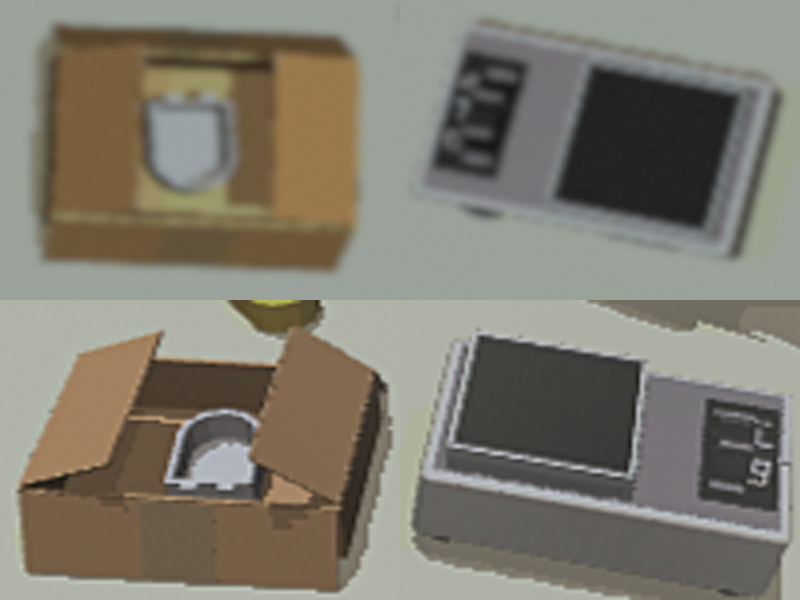

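```bash
python3 - <<'E'
from h import *
fs={n:pickle.load(open(n+"0.pkl","rb")) for n in("top","scene")}
for n,f in fs.items():
    W=pts(f).reshape(-1,3)
    C=W[(W[:,0]>.44)&(W[:,0]<.68)&(W[:,1]>-.42)&(W[:,1]<-.13)]
    for nm,lo,hi in(("L",-.255,-.13),("R",-.42,-.3)):
        P=C[(C[:,1]>lo)&(C[:,1]<hi)&(C[:,2]>.072)]
        c=np.median(P,0)
        for _ in range(4):
            A=P if _==0 else Q
            c=A.mean(0); nrm=np.linalg.svd(A-c)[2][2]; nrm*=np.sign(nrm[2]); Q=P[abs((P-c)@nrm)<.004]
        ang=np.degrees(np.arccos(nrm[2])); hd=np.cross(nrm,[0,0,1]); hd/=np.linalg.norm(hd); hd*=np.sign(hd[0])
        up=np.cross(nrm,hd); up*=np.sign(up[2])
        t=(Q-c)@hd; r=(Q-c)@up
        mid=c+hd*(np.percentile(t,1)+np.percentile(t,99))/2
        hinge=mid+up*(.0635-mid[2])/up[2]; edge=mid+up*np.percentile(r,99)
        print(n,nm,len(P),len(Q),"ang",ang.round(1),"yaw",np.degrees(np.arctan2(hd[1],hd[0])).round(1),"hinge",hinge.round(4),"edge",edge.round(4),"w",np.ptp(t).round(3),"len",np.linalg.norm(edge-hinge).round(3))
    # wheel in vib frame
    y=np.radians(-14.2); R=np.array([[np.cos(y),-np.sin(y)],[np.sin(y),np.cos(y)]]); o=np.array([.513,.2365])
    V=W.copy(); V[:,:2]=(W[:,:2]-o)@R
    D=V[(abs(V[:,0])<.08)&(V[:,1]>.035)&(V[:,1]<.125)&(V[:,2]>.084)&(V[:,2]<.13)]
    print("wheel",len(D),np.percentile(D,[2,50,98],axis=0).round(4).tolist())
    M=V[(abs(V[:,0])<.08)&(V[:,1]<.03)&(V[:,1]>-.125)&(V[:,2]>.091)&(V[:,2]<.13)]
    print("plate",len(M),np.percentile(M,[1,50,99],axis=0).round(4).tolist())
    for x in np.arange(-.045,.046,.006):
        d=D[(abs(D[:,0]-x)<.003)]
        if len(d): print(round(x,3),len(d),"zmax",d[:,2].max().round(4),"y",d[:,1].min().round(3),d[:,1].max().round(3),"zlowY",np.round(d[d[:,1]<np.median(D[:,1]),2].mean(),4),"zhiY",np.round(d[d[:,1]>=np.median(D[:,1]),2].mean(),4))
g=fs["scene"]["img"][172:214,372:416]; a=cv2.rotate(cv2.resize(g,(420,400),interpolation=cv2.INTER_LANCZOS4),cv2.ROTATE_180)
g=fs["top"]["img"][178:222,128:160]; b=cv2.resize(g,(300,400),interpolation=cv2.INTER_LANCZOS4)
cv2.imwrite("pics/w0.png",np.clip(np.hstack([a,b]).astype(float)*1.5,0,255).astype(np.uint8))
E
```

```text
top L 619 580 ang 43.2 yaw -4.6 hinge [ 0.5461 -0.1678  0.0635] edge [ 0.5419 -0.2211  0.1137] w 0.138 len 0.073
top R 555 516 ang 25.6 yaw -4.2 hinge [ 0.5307 -0.3774  0.0635] edge [ 0.5357 -0.3092  0.0963] w 0.139 len 0.076
wheel 356 [[-0.056, 0.0389, 0.0841], [-0.0027, 0.0807, 0.0932], [0.0583, 0.1096, 0.1068]]
plate 1455 [[-0.0626, -0.106, 0.0925], [-0.0022, -0.0446, 0.0985], [0.0588, 0.016, 0.1061]]
-0.045 7 zmax 0.0884 y 0.04 0.117 zlowY 0.0857 zhiY 0.085
-0.039 17 zmax 0.0905 y 0.037 0.12 zlowY 0.086 zhiY 0.0854
-0.033 9 zmax 0.0917 y 0.042 0.104 zlowY 0.0856 zhiY 0.0872
-0.027 26 zmax 0.0979 y 0.036 0.104 zlowY 0.0895 zhiY 0.0913
-0.021 28 zmax 0.1065 y 0.041 0.11 zlowY 0.0943 zhiY 0.0974
-0.015 27 zmax 0.1105 y 0.043 0.112 zlowY 0.0974 zhiY 0.0993
-0.009 28 zmax 0.1063 y 0.035 0.106 zlowY 0.0956 zhiY 0.1017
-0.003 26 zmax 0.1059 y 0.037 0.115 zlowY 0.0974 zhiY 0.1012
0.003 28 zmax 0.1069 y 0.049 0.107 zlowY 0.0962 zhiY 0.1015
0.009 26 zmax 0.1072 y 0.035 0.107 zlowY 0.0959 zhiY 0.1024
0.015 25 zmax 0.1093 y 0.045 0.106 zlowY 0.0979 zhiY 0.0999
0.021 27 zmax 0.0976 y 0.039 0.
[... 1002 characters left out ...]
wY 0.1019 zhiY 0.1005
-0.009 25 zmax 0.108 y 0.066 0.104 zlowY 0.0995 zhiY 0.1003
-0.003 25 zmax 0.1046 y 0.066 0.103 zlowY 0.1002 zhiY 0.1017
0.003 35 zmax 0.1049 y 0.063 0.118 zlowY 0.1 zhiY 0.0999
0.009 24 zmax 0.1045 y 0.066 0.108 zlowY 0.1003 zhiY 0.0989
0.015 56 zmax 0.1085 y 0.063 0.103 zlowY 0.1002 zhiY 0.0984
0.021 46 zmax 0.1038 y 0.066 0.104 zlowY 0.0943 zhiY 0.0938
0.027 53 zmax 0.0967 y 0.066 0.106 zlowY 0.0894 zhiY 0.0888
0.033 9 zmax 0.0887 y 0.069 0.103 zlowY 0.0864 zhiY 0.0865
0.039 5 zmax 0.0872 y 0.067 0.084 zlowY 0.085 zhiY 0.0847
0.045 5 zmax 0.0852 y 0.064 0.109 zlowY 0.0844 zhiY 0.0849<stdin>:27: RuntimeWarning: Mean of empty slice.
  ret = ret.dtype.type(ret / rcount)
```

View pics/w0.png

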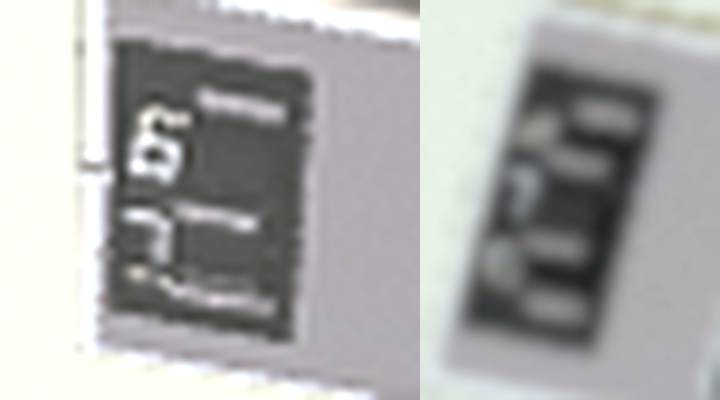

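```bash
cat >> h.py <<'E'
CY=np.radians(-4.4); CX=np.array([np.cos(CY),np.sin(CY)]); CYv=np.array([-np.sin(CY),np.cos(CY)]); CC=np.array([.539,-.274])
VY=np.radians(-14.2); VX=np.array([np.cos(VY),np.sin(VY)]); VYv=np.array([-np.sin(VY),np.cos(VY)]); VO=np.array([.513,.2365])
def car(x,y,z): return [*(CC+x*CX+y*CYv),z]
def vib(x,y,z): return [*(VO+x*VX+y*VYv),z]
def st(t=""):
    s=robot.state(); print(t,round(s["time"],2),s["tcp_pos"].round(4),"F",np.round(s["wrist_force"],1),"w",round(s["width"],4))
E
python3 - <<'E'
from h import *
O=[0,90,-4.4]
q=robot.inverse_kinematics(car(0,0,.25),O); print(q, robot.inverse_kinematics(vib(0,-.045,.15),[0,90,-14.2]), robot.inverse_kinematics(vib(0,.077,.15),[0,90,75.8]))
robot.move_gripper(0.0); st("shut")
robot.movep(car(0,0,.2),O); st("above")
def fold(sg,a0):
    H=.102; R=.07
    P=[(-R*np.cos(a0)-.026,.0635+R*np.sin(a0)-.02)]
    for a in np.linspace(a0,np.pi/2,4): P.append((-R*np.cos(a)-.012,.0635+R*np.sin(a)-.02))
    for b in np.radians([25,52]): P.append((.05*np.sin(b)-.012,.0635+.05*np.cos(b)))
    P=[car(0,sg*(H+s),z) for s,z in P]
    for i,p in enumerate(P): robot.line_to(p,max_speed=.12); st(i)
    p=np.array(P[-1]); robot.line_to(car(0,sg*.05,.14),max_speed=.2)
fold(1,np.radians(43.5)); fold(-1,np.radians(26))
robot.line_to(car(0,0,.2),max_speed=.25); st("end")
E
```

```text
[ -33.48957292   20.03969052   84.5642619     0.           75.39604757
 -119.08957292] [ 1.36574520e+01  2.06530017e+01  9.96453183e+01 -2.54444375e-14
  5.97016800e+01 -6.21425480e+01] [  23.90724432   26.42288953   89.60040785    0.           63.97670262
 -141.89275568]
shut 0.87 [0.2418 0.5491 0.2313] F [-0.1 -0.   0. ] w -0.0003
above 3.93 [ 0.5393 -0.2733  0.2   ] F [-1.1 -0.2 -0.2] w 0.0005
0 5.01 [ 0.5416 -0.2493  0.0924] F [0.2 0.1 0.4] w -0.0003
1 5.28 [ 0.5423 -0.2346  0.0923] F [-0.4  0.   0.2] w 0.0001
2 5.58 [ 0.5437 -0.2198  0.1044] F [ 0.3 -0.1 -0.1] w -0.0001
3 5.89 [ 0.5446 -0.2024  0.1112] F [-0.4 -1.1  0.2] w 0.0002
4 6.2 [ 0.5458 -0.1839  0.1134] F [0.2 0.2 0.3] w 0.0003
5 6.53 [ 0.5472 -0.1629  0.1085] F [-0.5 -0.7 -0.6] w -0.0001
6 6.88 [ 0.5484 -0.1446  0.0938] F [ 0.  -0.5  0.4] w 0.0001
0 8.39 [ 0.5381 -0.287   0.0744] F [ 0.1 -0.5 -0.1] w 0.0
1 8.66 [ 0.5368 -0.2982  0.075 ] F [ 1.  10.6  5.4] w -0.0002
2 9.03 [ 0.5363 -0.3171  0.0958] F [0.2 0.7 0.1] w -0.0
3 9.39 [ 0.534  -0.339   0.1086] F [-0.6 -0.2  0.2] w -0.0
4 9.76 [ 0.5321 -0.3648  0.1135] F [ 0.4  0.9 -0.3] w 0.0001
5 10.09 [ 0.5302 -0.3856  0.1083] F [ 0.9 -0.2  0.6] w 0.0001
6 10.43 [ 0.5284 -0.4033  0.0932] F [ 0.  -0.1  0.3] w 0.0001
end 11.5 [ 0.5392 -0.2748  0.2001] F [ 0.4  0.3 -0.3] w -0.0003
```

```bash
python3 - <<'E'
from h import *
robot.movep([.42,-.05,.28],[0,90,-4.4]); robot.move_gripper(.085); st()
out=[]
for n in("top","scene"):
    f=grab(n); pickle.dump(f,open(n+"1.pkl","wb")); W=pts(f); g=f["img"]
    V=W[...,:2]-CC; cx=V@CX; cy=V@CYv; z=W[...,2]
    for nm,s in(("L",1),("R",-1)):
        m=(abs(cx)<.06)&(s*cy>.09)&(s*cy<.19)&(z>.02)
        o=s*cy[m]-.102; zz=z[m]
        k=zz>.07; print(n,nm,k.sum(),"out max",np.percentile(o[k],98).round(3),"at z",np.percentile(zz[k],98).round(3),"angle",np.degrees(np.arctan2(np.median(zz[k])-.0635,-np.median(o[k]))).round(1))
    hsv=cv2.cvtColor(g,cv2.COLOR_BGR2HSV)
    m=((abs(cx)<.069)&(abs(cy)<.098)&(hsv[...,1]<60)&(z>.025)&(z<.045)).astype(np.uint8)
    P=W[m>0]; r=cv2.minAreaRect((P[:,:2]*1000).astype(np.float32)); print("depth rim",len(P),np.round(r[0]),np.round(r[1]),round(r[2],1),np.percentile(P[:,2],[5,50,95]).round(3))
    m=((abs(cx)<.069)&(abs(cy)<.098)&(hsv[...,1]<60)&(z>.004)&(z<.05)).astype(np.uint8)
    cs,_=cv2.findContours(m,cv2.RETR_EXTERNAL,cv2.CHAIN_APPROX_NONE); c=max(cs,key=cv2.contourArea)
    p=np.array([ray(f,u,v,.037) for u,v in c[:,0]]); r=cv2.minAreaRect((p[:,:2]*1000).astype(np.float32)); print("former",cv2.contourArea(c),np.round(r[0]),np.round(r[1]),round(r[2],1))
    u,v,w,h=(280,160,80,75) if n=="top" else (115,150,100,94)
    out.append(cv2.resize(g[v:v+h,u:u+w],(400,375),interpolation=cv2.INTER_CUBIC))
cv2.imwrite("pics/c2.png",np.hstack(out))
E
```

```text
13.32 [ 0.42   -0.0499  0.28  ] F [0.1 0.2 0.9] w 0.0847
top L 407 out max 0.057 at z 0.107 angle 141.9
top R 645 out max 0.053 at z 0.105 angle 140.0
depth rim 110 [ 539. -267.] [55. 81.] 87.8 [0.028 0.036 0.042]
former 347.0 [ 540. -267.] [62. 83.] 88.3
scene L 602 out max 0.054 at z 0.106 angle 140.2
scene R 901 out max 0.055 at z 0.104 angle 143.0
depth rim 233 [ 540. -269.] [56. 84.] 88.2 [0.027 0.035 0.038]
former 529.0 [ 543. -265.] [64. 93.] 88.4
```

View pics/c2.png

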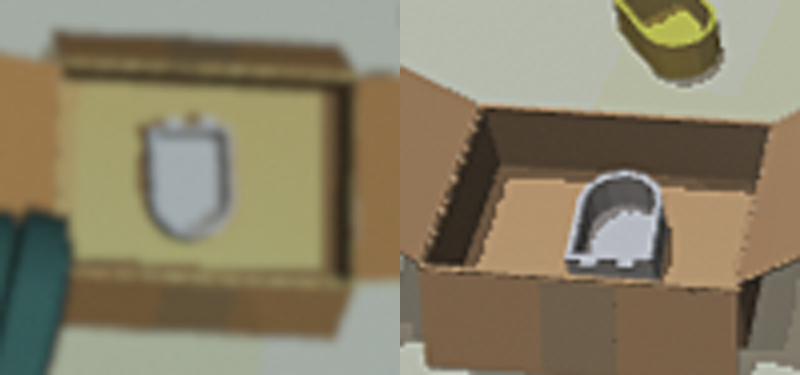

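```bash
python3 - <<'E'
from h import *
O=[0,90,-2]
robot.movep([.546,-.268,.16],O); robot.line_to([.546,-.268,.007],max_speed=.12); st("down")
robot.move_gripper(.03); st("grip")
robot.line_to([.546,-.268,.27],max_speed=.2); st("lift")
O=[0,90,-14.2]
robot.movep(vib(.006,-.045,.22),O); st("over")
f=grab("scene"); pickle.dump(f,open("scene2.pkl","wb")); W=pts(f)
cv2.imwrite("pics/c3.png",cv2.resize(f["img"][90:230,270:430],(640,560),interpolation=cv2.INTER_CUBIC))
E
```

```text
down 15.93 [ 0.5466 -0.2684  0.0078] F [ 0.3 -0.1 -0.4] w 0.0851
grip 16.31 [ 0.5466 -0.2684  0.0079] F [-0.7  0.7  5.6] w 0.0552
lift 17.77 [ 0.5453 -0.2675  0.2687] F [ 0.3 -0.3 -0.6] w 0.0549
over 19.47 [0.5084 0.1907 0.2201] F [ 0.5  0.1 -0.8] w 0.0554
```

View pics/c3.png

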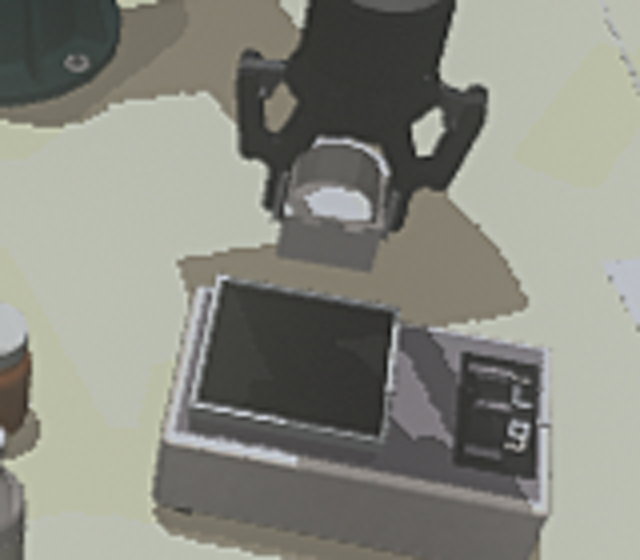

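```bash
python3 - <<'E'
from h import *
robot.line_to(vib(.006,-.045,.112),max_speed=.15); st("near")
for z in (.106,.104,.103,.102,.101):
    robot.line_to(vib(.006,-.045,z),max_speed=.04); st(z)
    if robot.state()["wrist_force"][2]>6: break
robot.move_gripper(.070); st("open")
p=robot.state()["tcp_pos"]
robot.line_to([p[0],p[1],.22],max_speed=.2)
robot.movep(vib(.05,.077,.20),[0,90,75.8]); st("wheel")
for n in("top","scene"):
    f=grab(n); pickle.dump(f,open(n+"3.pkl","wb")); W=pts(f); g=f["img"]
    V=W[...,:2]-VO; vx=V@VX; vy=V@VYv; z=W[...,2]
    m=(abs(vx)<.057)&(abs(vy+.045)<.057)&(z>.118)&(z<.145); P=W[m]
    if len(P)>5:
        r=cv2.minAreaRect((P[:,:2]*1000).astype(np.float32)); print(n,len(P),np.round(r[0]),np.round(r[1]),round(r[2],1),np.percentile(P[:,2],[5,50,95]).round(4))
        k=P[P[:,2]>.128]; A=np.c_[k[:,:2]-k[:,:2].mean(0),np.ones(len(k))]; print("slope",np.linalg.lstsq(A,k[:,2],rcond=None)[0].round(3))
f=pickle.load(open("scene3.pkl","rb"))
cv2.imwrite("pics/c4.png",cv2.resize(f["img"][90:230,270:430],(640,560),interpolation=cv2.INTER_CUBIC))
E
```

```text
near 20.38 [0.5085 0.1914 0.1126] F [ 0.1 -0.1 -0.6] w 0.0551
0.106 20.68 [0.5078 0.1914 0.1062] F [-0.2  0.1  0. ] w 0.0552
0.104 20.93 [0.5077 0.1914 0.104 ] F [-0.6  0.2 -0.9] w 0.0554
0.103 21.18 [0.5077 0.1914 0.1029] F [ 0.4 -0.5 -0.5] w 0.0551
0.102 21.43 [0.5078 0.1914 0.1019] F [ 0.1 -0.4 -0.4] w 0.0555
0.101 21.68 [0.5078 0.1914 0.1019] F [-3.1  0.1  8.1] w 0.0553
open 21.98 [0.5078 0.1914 0.1009] F [1. 0. 1.] w 0.0703
wheel 24.02 [0.5798 0.2984 0.1991] F [-0.8  0.2 -0.3] w 0.0702
top 145 [501. 194.] [57. 82.] 77.8 [0.1201 0.1294 0.1342]
slope [0.001 0.004 0.131]
scene 262 [503. 191.] [56. 84.] 77.3 [0.1189 0.1286 0.1324]
slope [-0.003 -0.003  0.131]
```

View pics/c4.png

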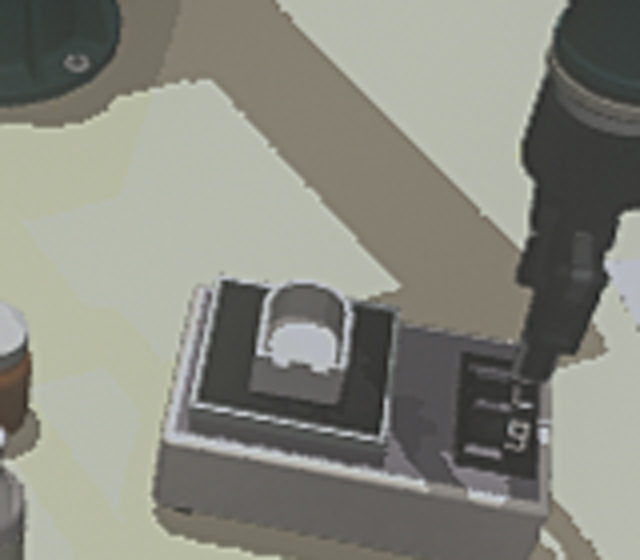

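```bash
cat >> h.py <<'E'
OW=[0,90,75.8]
def push(sg=1,z=.104):  # sg=1: roll top to the front (-x), number falls
    robot.line_to(vib(sg*.042,.077,.125),OW,max_speed=.2)
    robot.line_to(vib(sg*.042,.077,z),max_speed=.1)
    for x in (.022,.013,.004):
        robot.line_to(vib(sg*x,.077,z),max_speed=.05); st(x)
    robot.line_to(vib(sg*.004,.077,.128),max_speed=.15)
def look(name):
    robot.movep(vib(0,.077,.30),OW); robot.movep([.40,.45,.30],OW); f=grab("scene"); st("look")
    a=cv2.rotate(f["img"][165:220,365:420],cv2.ROTATE_180)
    cv2.imwrite(name,np.clip(cv2.resize(a,(440,440),interpolation=cv2.INTER_LANCZOS4)*1.5,0,255).astype(np.uint8))
    W=pts(f).reshape(-1,3); V=W[:,:2]-VO; vx=V@VX; vy=V@VYv
    for x in np.arange(-.024,.025,.006):
        m=(abs(vx-x)<.003)&(abs(vy-.077)<.009)&(W[:,2]>.084)&(W[:,2]<.12)
        if m.any(): print(round(x,3),m.sum(),W[m,2].max().round(4))
E
python3 - <<'E'
from h import *
robot.move_gripper(0)
for i in range(2): push()
look("pics/w1.png")
E
```

```text
0.022 26.22 [0.554  0.306  0.1047] F [ 3.4 -1.3  2. ] w 0.0005
0.013 26.55 [0.547  0.308  0.1066] F [ 3.9 -4.6 13.1] w 0.0002
0.004 26.88 [0.5349 0.3103 0.1043] F [-0.8 -0.4 -0.6] w 0.0001
0.022 28.44 [0.554  0.306  0.1048] F [ 4.  -0.8  2.1] w 0.0004
0.013 28.77 [0.547  0.308  0.1066] F [ 3.1 -3.5 13.8] w 0.0001
0.004 29.11 [0.5352 0.3103 0.1045] F [ 0.6 -0.4  0.1] w -0.0004
look 30.98 [0.401  0.4489 0.2991] F [0.2 0.3 0.6] w -0.0001
-0.018 5 0.1057
-0.012 20 0.1079
-0.006 14 0.1029
-0.0 13 0.1036
0.006 13 0.1052
0.012 10 0.1066
0.018 33 0.1066
0.024 25 0.0993
```

View pics/w1.png

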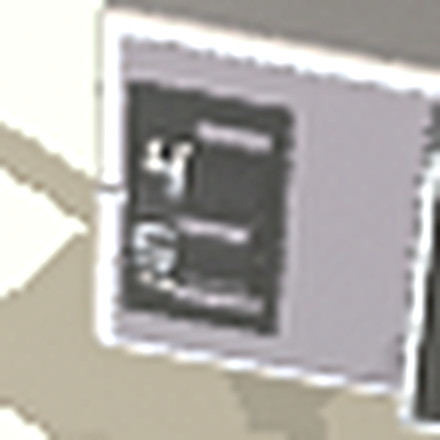

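The upper digit reads 4, at (170,165). The one between the top ribs, at (155,250), reads 5. So the two pushes took the wheel from 7 to 5, and two more are needed.

```bash
python3 - <<'E'
from h import *
robot.movep(vib(0.02,.077,.20),OW)
for i in range(2): push()
look("pics/w2.png")
for n in("top","scene"):
    f=grab(n); W=pts(f)
    for k,(a,b,c,d,e,g) in {"bottle":(.57,.66,-.06,.03,.13,.16),"jar":(.45,.56,-.06,.04,.08,.09),"bowl":(.62,.82,-.04,.15,.06,.075)}.items():
        r=[]
        for w in (pts(pickle.load(open(n+"0.pkl","rb"))),W):
            m=(w[...,0]>a)&(w[...,0]<b)&(w[...,1]>c)&(w[...,1]<d)&(w[...,2]>e)&(w[...,2]<g); r.append(np.median(w[m],0).round(3).tolist()+[int(m.sum())])
        print(n,k,r)
    V=W[...,:2]-VO; vx=V@VX; vy=V@VYv; z=W[...,2]
    P=W[(abs(vx)<.057)&(abs(vy+.045)<.057)&(z>.118)&(z<.145)]
    r=cv2.minAreaRect((P[:,:2]*1000).astype(np.float32)); print("former",len(P),np.round(r[0]),np.round(r[1]),np.percentile(P[:,2],95).round(4))
    V=W[...,:2]-CC; cx=V@CX; cy=V@CYv
    for s in(1,-1):
        m=(abs(cx)<.06)&(s*cy>.09)&(s*cy<.19)&(z>.07); print("flap",s,np.degrees(np.arctan2(np.median(z[m])-.0635,.102-np.median(s*cy[m]))).round(1))
E
```

```text
0.022 33.36 [0.554  0.3059 0.1047] F [ 3.2 -0.3  1.4] w -0.0
0.013 33.69 [0.547  0.3079 0.1066] F [ 3.3 -4.7 13.7] w -0.0001
0.004 34.02 [0.535  0.3102 0.1042] F [-0.9  0.8 -0.5] w -0.0
0.022 35.58 [0.554  0.306  0.1048] F [ 3.1 -0.6  2.7] w -0.0
0.013 35.92 [0.5472 0.3083 0.1066] F [ 3.7 -3.4 12.8] w -0.0001
0.004 36.25 [0.535  0.3103 0.1044] F [-0.1 -0.3  0.2] w -0.0004
look 38.12 [0.401  0.449  0.2991] F [-0.6 -0.7  0.3] w 0.0001
-0.018 7 0.108
-0.012 20 0.1066
-0.006 10 0.1042
-0.0 14 0.1032
0.006 12 0.1039
0.012 10 0.1062
0.018 32 0.1068
0.024 23 0.0959
top bottle [[0.612, -0.012, 0.149, 56], [0.612, -0.012, 0.15, 56]]
top jar [[0.466, -0.006, 0.085, 137], [0.466, -0.006, 0.085, 141]]
top bowl [[0.779, 0.042, 0.069, 149], [0.782, 0.037, 0.068, 164]]
former 143 [501. 194.] [57. 81.] 0.135
flap 1 142.8
flap -1 140.4
scene bottle [[0.62, -0.016, 0.148, 114], [0.62, -0.016, 0.148, 115]]
scene jar [[0.469, -0.008, 0.085, 190], [0.469, -0.008, 0.085, 187]]
scene bowl [[0.732, 0.022, 0.068, 485], [0.731, 0.021, 0.068, 484]]
former 252 [502. 191.] [57. 84.] 0.1323
flap 1 139.9
flap -1 143.0
```

View pics/w2.png

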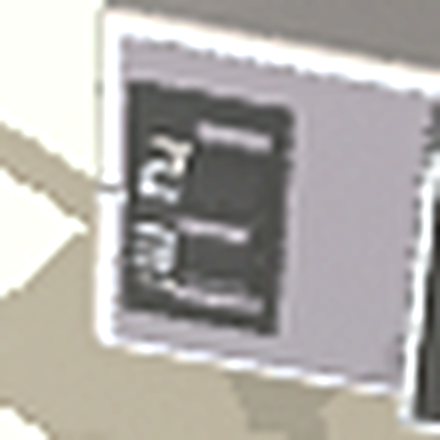

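The wheel now shows 2 at (165,170), with 3 at (155,250) between the top ribs. I'll confirm which digit is set by projecting the wheel_number point into the picture, then hand in.

```bash
python3 - <<'E'
from h import *
f=pickle.load(open("scene3.pkl","rb")); K=f["camera_matrix"]
for p in (vib(0,.096,.102),vib(.0255,.096,.0915)):
    c=f["world_to_cam"]@np.r_[p,1]; u=K[0,0]*c[0]/-c[2]+K[0,2]; v=K[1,1]*-c[1]/-c[2]+K[1,2]
    r=((55-(u-365))*8,(55-(v-165))*8); print(np.round(r)); top=r if p[2]>.1 else top
if abs(top[1]-250)<25: robot.close_job(); print("handed in")
E
```

```text
[159. 250.]
[170. 170.]
the job is handed in; nothing more can be done
handed in
```

The job is done and handed in at about 38 s of the 72 s allowed. Every check passed and none disagreed, though the hand-in reports no verdict.

- **Flaps:** I folded both with the shut fingertips. They measured about 140–143° (roughly 2.45–2.5 rad) in both cameras, and they were still there at the last check.
- **Former:** I gripped it by its flat sides and set it on the mat hollow side up. Its centre measured about 2 mm or less from the plate's centre. Its rim was level to within 0.005 rad, at the height expected for standing on the mat.
- **Wheel:** It started at 7, and four single-rib pushes toward the front took it to 3. The projected wheel_number point fell right on the "3" (159,250), with "2" at the place just behind it. The ribs stood evenly either side of the top, so the wheel had clicked in.
- **Bottle, jar and bowl:** The bottle and jar did not move measurably between the first and last frames. The bowl differed by 6 mm or less in the top view and about 1 mm in the scene view, so I take that as measurement noise.
- **Forces:** The highest wrist readings I logged were about 14 N while rolling the wheel and 12 N on the right flap. I only read the force at the end of most moves, so brief peaks in between could have been higher.

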